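# Fit the cat picture in its frame, flip the kickstand and hold the frame upright

## Robot

A 6-joint arm with a two-finger parallel gripper is mounted at the origin on the work surface. World frame = base frame: x ahead of the robot, y to its left, z up, the work surface at z = 0. Lengths are in mm, angles in rad, forces in N, time in s.
With the tool pointing down it reaches from about 325 to 775 mm from the base axis. Payload 5.5 kg.
Tool frame: the origin (TCP) lies at the very end of the fingers, on their centre line; the grasp point (between the pads) lies grip_depth behind it (grip_depth is the distance from the TCP to the grasp point, in mm); z points along the fingers, y is the line along which they close (so a half turn about z gives the same grasp; the last joint's range is limited). The gripper opens to 88 mm and grips with 3 to 60 N. Pads are 20 mm wide; open, the fingers measure 115 mm over their backs; the gripper's body (75 mm by 178 mm) begins 61 mm behind the grasp point.
Start: joints at [-1.255, 0.091, 1.231, -0, 1.82, -0.057], TCP at [218.535, -558.801, 222.631] pointing down, gripper open.
Joint ranges: [-2.87, 2.87], [-0.86, 2.18], [0.17, 2.46], [-1.51, 4.65], [0.06, 2.69], [-2.65, 2.65]. Speed limits (rad/s): [2.57, 2.57, 3.01, 3.14, 3.14, 3.14].

## Interface

Orientations are given as a unit quaternion [w, x, y, z].
In Python, from cell import * gives the robot as it stands. The module is installed in compiled form; this text tells all that it offers.
- The arm moves only by the tool send_rows, never from a script. Its argument "commands" is a list of rows, each a list of 5 numbers: the closure, from 0 (fully open) to 1 (shut), then the shift along the tool's x, y, z in m, then the turn about the tool's z in degrees. In form: [[grip, tx, ty, tz, yaw], ...]. A call has 1 to 10 rows; each row shifts and turns the commanded pose from where the row before left it, along the tool's axes as they then stand; what a row does not reach is not made up. A row lasts 1/12 s, in which the tool goes at most 41.7 mm and 7.16 degrees, less where a joint would pass 70% of its speed; a pose out of reach is approached as far as the arm can. A call with a gripper value outside its range is refused whole. The fingers move at their own pace and stop on an object; "grip_force" is the grip in N (left out, the last holds). Time passes only in rows, so rows that do not move let the fingers close. It gives the time, the measured TCP pose, the force, the opening and the grip force at its end, in the units of the state.
- read_state(): the state, without advancing time (a new reading comes with each control period).
- capture(name): name is "scene" or "top"; returns the picture (480x640x3 uint8, red, green, blue); there is no depth.
- get_calibration(name): a dict with "camera_matrix" (3x3 intrinsics, pixels), "k1" (the pictures are not rectified: a ray, as slopes to the right and down, at radius r is drawn at 1 + k1 r^2 times it, then the intrinsics apply), "world_from_camera" (4x4, takes a point from camera to world coordinates). Camera axes: x right, y down, z forward; pixel columns grow to the right and rows downward; lengths in mm; the calibration is good to about 2 mm. A picture is of the moment at which its call begins. get_calibration takes no time and is no camera call.
- hand_in(): hands the job in; it is judged then, once.
The state is a dict: "time_s": time; "joints": joint angles; "qd": joint speeds; "joint_efforts": joint torques, N m; "eef_pos": TCP position; "tcp_rot": TCP orientation; "ft_force": force on the tool from outside, world axes, zero at the start; "moment": the same for the moment, N m; "gripper_width": opening from 0.0 (shut) to 1.0 (fully open); "grasp_force": force on a finger pad.
Only numpy, scipy, OpenCV 4.12 (cv2) and the standard library are available. Lean on these libraries where they do the work, as an engineer would, in place of code of your own. Each camera call takes 0.05 s, during which the arm holds its last target. There are 200 camera calls.

## Task

Slide the black-cat picture down into the oak frame through the slot in its top, cat facing out of the open front, until it is fully home; then flip the frame's folded kickstand out and down past its centre so that it springs to its stop and stays down by itself. Then take the frame by its top rail, bring it off the books to stand upright on its round bottom rail and finish while still holding it there, because it rocks over if let go and I am about to tighten the kickstand's hinge screws. Leave the other picture, the mug, the carton and the screwdriver where they are, and do not let the frame fall over.

Things in the scene. Friction and masses are not known exactly. Their poses are not given: they have to be found in the camera images.
- frame: Loose oak picture frame, about 0.6 kg, 167 mm wide (y), 24 mm thick (x -12 to 12), 156 mm tall. Origin: middle of the axis of its round bottom rail (24 mm diameter, 12 mm above the table), on which it rocks. Axes: x out of the open front, y along the rail, z up to its top at z 144. It starts with its front leaning on the books' upper edge, z tipped 16 to 22 deg over them, its back to the robot.
- rail (a point): Middle of the frame's top rail: x 0, y 0, z 134 mm in the frame's axes. The rail has flat faces at x = -12 and 12 mm (24 mm apart) from z 124 to 137 mm, to be gripped from above.
- slot (a point): Middle of the mouth of the frame's slot, at x -1.25, y 0, z 144 mm in the frame's axes. The pocket below it is 10.5 mm thick (x -6.5 to 4) and 135 mm wide, its floor at z 14 mm; the mouth is bevelled outwards by 4 mm on every side. Behind it is the back board, in front a window between lips.
- kickstand (a joint): Angle of the kickstand on the frame's back. 0: folded up; grows as it swings away from the back (towards the frame's -x) and down; 1.84: down at its stop. A light over-centre spring presses it to either end (centre 0.55): past about 0.7 it goes on down by itself. About 0.4 N at the foot moves it; a steady pull of 0.6 N or more on it can draw the empty frame off the books.
- foot (a point): Middle of the kickstand's foot, a black cross bar with red ends along the frame's y, 12 mm diameter, 64 mm long, on a 9 mm rod. Folded: x -47, y 0, z 133 mm in the frame's axes, 29 mm free between bar and back board. It moves on a circle of 81 mm radius about the hinge. Kickstand down and frame upright: 24 mm above the table; let go, the frame would lean back 12 deg onto it.
- kick_hinge (a point): Middle of the kickstand's hinge axis (along the frame's y), at x -24, y 0, z 55 mm in the frame's axes. The rod runs from here in the frame's middle plane, 45 mm along the back, then bends out to the foot.
- cat: The picture to fit: loose stiff wooden panel, 8 mm thick (x), 130 mm wide (y), 140 mm high (z), 0.09 kg, a black cat with yellow eyes on lilac on its +x face. Origin: centre of its underside. Stands in one of the two grooves of the wooden stand, cat face (+x) turned away from the robot. Fully home its top edge stands 10 mm above the frame's top.
- cat_face (a point): Centre of the cat panel's printed face: x 4, y 0, z 70 mm in the panel's axes.
- flower: Another loose panel of the same size with pink flowers on cream, in the other groove of the stand; to be left there.
- stand: Fixed wooden stand, 112 x 110 x 34 mm, origin at the centre of its underside, with two grooves along y at x = -30 and 30 mm, 10.5 mm wide, their floor 12 mm above the table.
- books: Fixed stack of three books, 150 mm (x) by about 200 mm (y), 76 mm high; origin at the centre of its underside. Its -x edge carries the leaning frame.
- mug: Blue mug, 76 mm diameter, 85 mm high, loose; origin at the centre of its underside.
- carton: Small white carton 60 x 85 x 32 mm, loose; origin at the centre of its underside.
- screwdriver: Screwdriver lying on the table, loose.

How it is judged (in metres and radians):
On the way, in this order (a step that is already met when the one before it is completed fails the run):
1. the cat picture is fully home in the frame, facing out of its front, and let go (z of cat in the frame of frame between 0.01 and 0.018 m and y of cat in the frame of frame between -0.006 and 0.006 m and x of cat_face in the frame of frame between 0 and 0.008 m and angle between the z axis of cat and the z axis of frame, either way round below 0.08 rad and contact force between the fingers and cat below 0.05 N), for 0.2 s.
2. the kickstand is down at its stop and stays there untouched, the picture still home (z of cat in the frame of frame between 0.01 and 0.018 m and y of cat in the frame of frame between -0.006 and 0.006 m and x of cat_face in the frame of frame between 0 and 0.008 m and angle between the z axis of cat and the z axis of frame, either way round below 0.08 rad and value of joint kickstand above 1.7 rad and contact force between the fingers and frame below 0.05 N), for 0.3 s.
3. the frame is held by its top rail, upright on its bottom rail and off the books (z of cat in the frame of frame between 0.01 and 0.018 m and y of cat in the frame of frame between -0.006 and 0.006 m and x of cat_face in the frame of frame between 0 and 0.008 m and angle between the z axis of cat and the z axis of frame, either way round below 0.08 rad and value of joint kickstand above 1.7 rad and angle between frame's own z axis and vertical below 0.1 rad and contact force between the fingers and frame above 3 N and z of the grasp point in the frame of frame above 0.1 m and height (world z) of frame below 0.018 m and contact force between frame and books below 0.05 N and height (world z) of foot above 0.01 m), for 0.3 s.
At the end, for the whole second after the job is handed in: Finishes holding: fingers grip the top rail (over 3 N, over 100 mm up the frame); frame at rest, upright within 5.7 deg, bottom rail on the table (within 6 mm), off the books; kickstand over 1.70 rad, foot clear of the table; cat picture home within 4 mm, cat to the front (all of step 3 and linear speed of frame below 0.02 m/s and angular speed of frame below 0.1 rad/s); the arm keeps its last pose, push and grip.
It fails at once if the flower picture is moved by more than 30 mm (distance of flower from where it was at the start of the episode above 0.03 m).
It fails at once if the mug is moved by more than 30 mm (distance of mug from where it was at the start of the episode above 0.03 m).
It fails at once if the white carton is moved by more than 30 mm (distance of carton from where it was at the start of the episode above 0.03 m).
It fails at once if the screwdriver is moved by more than 30 mm (distance of screwdriver from where it was at the start of the episode above 0.03 m).
It fails at once if the frame falls over (angle between frame's own z axis and vertical above 0.7 rad).
It also fails if it takes over 67 s, if anything falls off the work surface, if the arm or the gripper's body presses on something with over 40 N, if the wrist force passes 120 N, or if a joint passes its speed limit or range.

## Working session

There is one attempt and no reset: what is moved stays moved. The work goes in short steps, Python scripts to look and compute and a tool call to move; the robot and the scene stay as the last step left them, time stands still between calls to the robot, and variables do not carry over. Pictures are saved under pics/ and viewed, at most 10 in all, crops included, and the job is handed in when it is done.

Besides the shell and the picture viewer there is one more tool, called after "Emit:" as name(argument=value, ...), one argument or row to a line, values as JSON. send_rows: Moves the arm, as the interface text tells. Its arguments: {"type":"object","properties":{"commands":{"type":"array","items":{"type":"array","items":{"type":"number"}}},"grip_force":{"type":"number"}},"required":["commands"]}

```bash
mkdir -p pics; python3 - <<'E'
from cell import *
import cv2
s=read_state(); print(s)
for n in("scene","top"):
    im=capture(n); cv2.imwrite(f"pics/{n}0.png",im[:,:,::-1]); print(n,get_calibration(n))
E
```

```text
{'time_s': 0.0, 'joints': array([-1.25465643e+00,  9.18786262e-02,  1.23186749e+00, -8.23164919e-06,
        1.81976591e+00, -5.66728283e-02]), 'qd': array([ 0.00097831,  0.00057831,  0.00103767,  0.00126401, -0.0005578 ,
       -0.00101344]), 'joint_efforts': array([-3.63281484e-03, -4.46455550e+01, -4.06449759e+01,  6.95881457e-02,
        2.95332307e-02, -1.57815480e-04]), 'eef_pos': array([ 218.46522585, -558.51206859,  221.50541092]), 'tcp_rot': array([-9.51107374e-04,  9.82676318e-01,  1.85327636e-01, -1.28111171e-04]), 'ft_force': array([-0.1947873 ,  0.55355259, -0.40534838]), 'moment': array([-0.00715916, -0.0046446 , -0.02411157]), 'grasp_force': 0.0, 'gripper_width': 0.9989406341345083}
scene {'camera_matrix': array([[449.68780605,   0.        , 321.76957887],
       [  0.        , 449.68780605, 229.93034092],
       [  0.        ,   0.        ,   1.        ]]), 'k1': 0.025429309865796394, 'world_from_camera': array([[-3.25844772e-01,  6.18275193e-01, -7.15234905e-01,
         1.28015896e+03],
       [ 9.45323100e-01,  2.02055863e-01, -2.56003253e-01,
         2.40735113e+02],
       [-1.37630544e-02, -7.59545399e-01, -6.50308669e-01,
         7.84768900e+02],
       [ 0.00000000e+00,  0.00000000e+00,  0.00000000e+00,
         1.00000000e+00]])}
top {'camera_matrix': array([[616.26260905,   0.        , 311.385262  ],
       [  0.        , 616.26260905, 235.86400108],
       [  0.        ,   0.        ,   1.        ]]), 'k1': -0.14077218043699588, 'world_from_camera': array([[-1.96113880e-02, -9.82120262e-01,  1.87230299e-01,
         2.82205983e+02],
       [-9.99746111e-01,  1.71850775e-02, -1.45734750e-02,
         5.27432821e+00],
       [ 1.10953379e-02, -1.87468569e-01, -9.82207936e-01,
         1.49487683e+03],
       [ 0.00000000e+00,  0.00000000e+00,  0.00000000e+00,
         1.00000000e+00]])}
```

View pics/scene0.png

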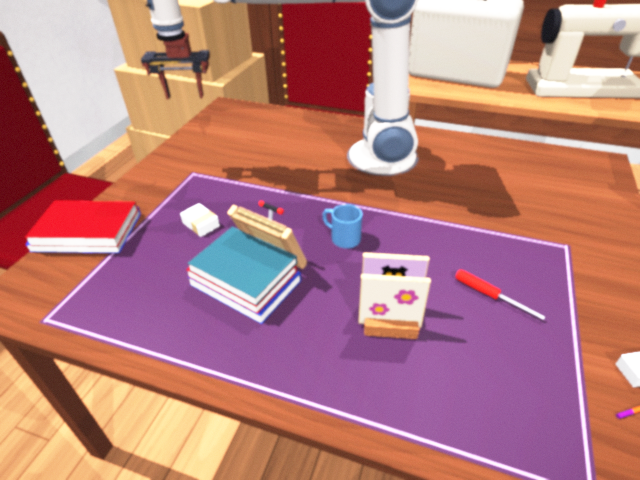

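View pics/top0.png

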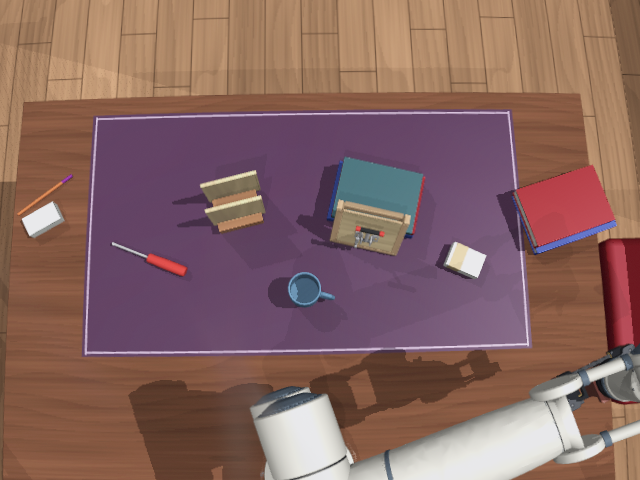

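The scene view shows the flower panel (395,300) in front of the cat panel (395,268), the leaning frame (265,235), and the foot's red ends (264,204)/(278,210). In the top view, the cat panel's top edge runs (206,214)-(262,200), the flower's (202,187)-(258,175), the frame's top about (336,205)-(410,222), and the foot is at (370,231). I'll zoom in on these.

```bash
cat > h.py <<'E'
import numpy as np, cv2
from cell import *
def ray(n,px):
    c=get_calibration(n);K=c["camera_matrix"];T=c["world_from_camera"]
    d=(np.array(px,float)-K[:2,2])/K[0,0]; u=d.copy()
    for _ in range(20): u=d/(1+c["k1"]*(u@u))
    return T[:3,3],T[:3,:3]@np.array([*u,1.])
def onz(n,px,z):
    o,d=ray(n,px); return o+d*(z-o[2])/d[2]
def proj(n,P):
    c=get_calibration(n);K=c["camera_matrix"];T=c["world_from_camera"]
    q=T[:3,:3].T@(np.array(P,float)-T[:3,3]);u=q[:2]/q[2]
    return K[0,0]*u*(1+c["k1"]*(u@u))+K[:2,2]
def tri(p1,p2):
    (o,a),(q,b)=ray("top",p1),ray("scene",p2)
    s,t=np.linalg.lstsq(np.c_[a,-b],q-o,rcond=None)[0]
    return (o+a*s+q+b*t)/2,np.linalg.norm(o+a*s-q-b*t)
E
python3 - <<'E'
from h import *
import cell; print([k for k in dir(cell) if k[0]!='_'])
try: print(cell.grip_depth)
except Exception as e: print(e)
t=cv2.imread("pics/top0.png")
a=cv2.resize(t[165:240,195:275],(640,600),interpolation=cv2.INTER_CUBIC)
b=cv2.resize(t[150:265,320:440],(626,600),interpolation=cv2.INTER_CUBIC)
cv2.imwrite("pics/c1.png",cv2.resize(np.hstack([a[:, :560],b]),None,fx=.66,fy=.66))
s=cv2.imread("pics/scene0.png")
cv2.imwrite("pics/c2.png",cv2.resize(s[190:340,180:440],(780,450),interpolation=cv2.INTER_CUBIC))
E
```

```text
['MotionError', 'capture', 'get_calibration', 'grip_depth', 'hand_in', 'read_state']
18.700000000000003
```

View pics/c1.png

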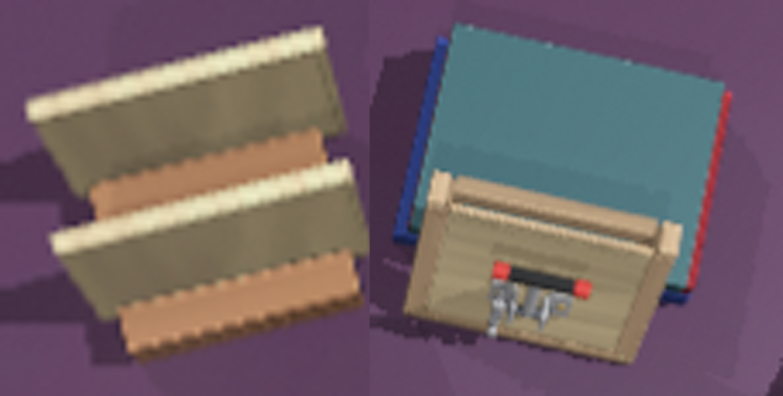

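View pics/c2.png

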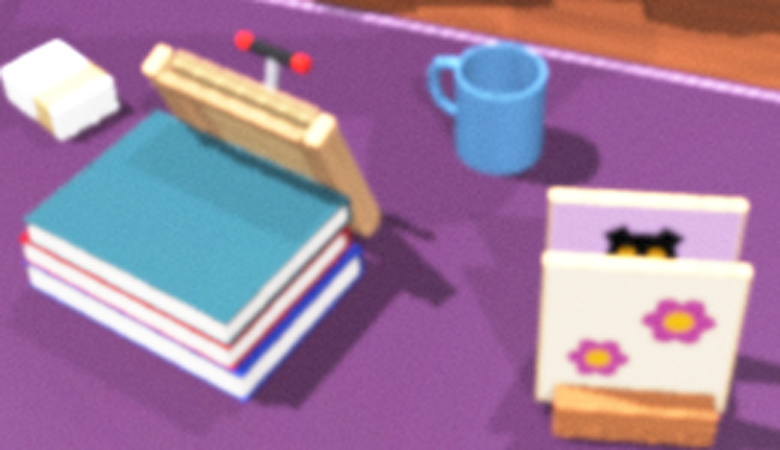

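In the crops, the cat panel's top strip runs (55,245)-(350,170). The frame's stile caps are at (441,188) and (671,238) in the top view, and at (158,57) and (318,128) in the scene view. The red foot ends show clearly in both. I'll triangulate from these.

```bash
python3 - <<'E'
from h import *
T=cv2.imread("pics/top0.png");S=cv2.imread("pics/scene0.png")
def reds(im,x0,x1,y0,y1):
    h=cv2.cvtColor(im,cv2.COLOR_BGR2HSV); m=(((h[...,0]<8)|(h[...,0]>172))&(h[...,1]>150)&(h[...,2]>120)).astype(np.uint8)
    k=np.zeros_like(m);k[y0:y1,x0:x1]=m[y0:y1,x0:x1]
    n,_,st,c=cv2.connectedComponentsWithStats(k); return [(c[i],st[i,4]) for i in range(1,n) if st[i,4]>3]
rt=reds(T,345,400,222,245);rs=reds(S,250,295,195,220);print(rt,rs)
rt=sorted([r[0] for r in rt],key=lambda p:p[0]);rs=sorted([r[0] for r in rs],key=lambda p:-p[0])
f=[tri(a,b) for a,b in zip(rt,rs)];print("foot",f)
q=lambda x,y:(320+(x-369.6)/3.443,150+y/3.443)
w=lambda x,y:(180+x/3,190+y/3)
caps=[tri(q(441,188),w(318,128)),tri(q(671,238),w(158,57))];print("caps",caps)
p=lambda x,y:(195+x/5.28,165+y/5.28)
c=[onz("top",p(55,245),152),onz("top",p(350,170),152)];print("cat",c)
print("cat tri",tri(p(55,245),w(748,204)),tri(p(350,170),w(550,190)))
fl=[onz("top",p(32,110),152),onz("top",p(322,40),152)];print("flower",fl)
for a,b in(f[0][0],f[1][0]),(caps[0][0],caps[1][0]),c,fl:
    d=b-a;print("mid",(a+b)/2,"len",np.linalg.norm(d),"yaw deg of x axis",np.degrees(np.arctan2(d[0],-d[1])))
# books top edge near the frame
print("books corners",[onz("top",q(*k),76) for k in((418,232),(690,290),(455,25),(727,92))])
E
```

```text
[(array([357.75, 228.15]), np.int32(20)), (array([381.25, 233.6 ]), np.int32(20))] [(array([261.        , 203.13636364]), np.int32(22)), (array([279.62857143, 210.65714286]), np.int32(35))]
foot [(array([ 553.61479843, -118.96570912,  155.13304854]), np.float64(2.090633199242945)), (array([ 540.55859321, -171.17506101,  154.81157152]), np.float64(2.584807051321305))]
caps [(array([609.90672908, -82.09492447, 145.49534046]), np.float64(0.4422131093568431)), (array([ 573.20690477, -230.98288483,  147.66817461]), np.float64(1.596303800881037))]
cat [array([598.14397504, 221.71741104, 152.        ]), array([628.58241325,  96.15991825, 152.        ])]
cat tri (array([598.24000667, 223.3541719 , 150.91025149]), np.float64(2.9150657684080654)) (array([628.29439183,  96.1369518 , 153.07283841]), np.float64(0.10182100067245152))
flower [array([657.71465507, 232.56111131, 152.        ]), array([686.39788323, 108.04681346, 152.        ])]
mid [ 547.08669582 -145.07038506  154.97231003] len 53.81806636606832 yaw deg of x axis -14.040237760576403
mid [ 591.55681692 -156.53890465  146.58175753] len 153.35978303940925 yaw deg of x axis -13.846965758881383
mid [613.36319414 158.93866465 152.        ] len 129.1943594575154 yaw deg of x axis 13.627106117448061
mid [672.05626915 170.30396239 152.        ] len 127.77534169604755 yaw deg of x axis 12.972403168497983
books corners [array([596.12012135, -70.1353311 ,  76.        ]), array([ 552.40463663, -255.66013459,   76.        ]), array([ 744.14615861, -100.12099349,   76.        ]), array([ 692.8828964, -289.2741913,   76.       ])]
```

Emit:
send_rows(
  commands=[
    [0.43,0,0,-0.004,-6.8],
    [0.43,0,0,-0.004,-6.8],
    [0.43,0,0,-0.004,-6.8],
    [0.43,0,0,-0.004,-6.8],
    [0.43,0,0,-0.004,-6.8],
    [0.43,0,0,-0.004,-6.8],
    [0.43,0,0,-0.004,-6.8],
    [0.43,0,0,-0.004,-6.8],
    [0.43,0,0,-0.004,-6.8],
    [0.43,0,0,-0.004,-6.8],
  ],
)

```text
time_s: 0.93
eef_pos: [218.5, -558.7, 262.2]
tcp_rot: [-0.001, 0.709, 0.705, 0.0]
ft_force: [0.3, -0.3, -0.4]
gripper_width: 0.574
grasp_force: 0.0
```

Emit:
send_rows(
  commands=[
    [0.43,0,0,0,-6.8],
    [0.43,0,0,0,-6.8],
    [0.43,0.03,0.027,0,0],
    [0.43,0.03,0.027,0,0],
    [0.43,0.03,0.027,0,0],
    [0.43,0.03,0.027,0,0],
    [0.43,0.03,0.027,0,0],
    [0.43,0.03,0.027,0,0],
    [0.43,0.03,0.027,0,0],
    [0.43,0.03,0.027,0,0],
  ],
)

```text
time_s: 1.77
eef_pos: [375.6, -274.6, 262.3]
tcp_rot: [-0.0, 0.623, 0.782, 0.0]
ft_force: [1.0, -0.1, -0.2]
gripper_width: 0.571
grasp_force: 0.0
```

Emit:
send_rows(
  commands=[
    [0.43,0.03,0.027,0,0],
    [0.43,0.03,0.027,0,0],
    [0.43,0.03,0.027,0,0],
    [0.43,0.03,0.027,0,0],
    [0.43,0.03,0.027,0,0],
    [0.43,0.03,0.027,0,0],
    [0.43,0.03,0.027,0,0],
    [0.43,0.03,0.027,0,0],
    [0.43,0.03,0.027,0,0],
    [0.43,0,0,0,0],
  ],
)

```text
time_s: 2.6
eef_pos: [553.0, 47.0, 260.3]
tcp_rot: [-0.002, 0.62, 0.784, 0.0]
ft_force: [-0.1, -0.7, -0.5]
gripper_width: 0.567
grasp_force: 0.0
```

```bash
cat >> h.py <<'E'
def need(x,y,z,yaw):
    """remaining move in tool axes (mm) after turning so that tool x stands at world yaw (deg)"""
    s=read_state();p=s["eef_pos"];w,a,b,c=s["tcp_rot"]
    y0=np.degrees(np.arctan2(2*(a*b+w*c),1-2*(b*b+c*c)))
    t=np.radians(yaw);d=np.array([x,y,z])-p
    print("t",round(s["time_s"],2),"pos",p.round(1),"yaw",round(y0,1),"turn",round(-(yaw-y0),1),"t xyz",
      np.round([d[0]*np.cos(t)+d[1]*np.sin(t),d[0]*np.sin(t)-d[1]*np.cos(t),-d[2]],1),"j",s["joints"].round(2),"F",s["ft_force"].round(1),"w",round(s["gripper_width"]*88,1),round(s["grasp_force"],1))
E
python3 -c "
from h import *
need(613.4,158.9,119,103.3)"
```

```text
t 2.6 pos [553.   47.  260.3] yaw 103.3 turn 0.0 t xyz [ 95.   84.5 141.3] j [ 0.02 -0.02  1.27  0.    1.89 -0.21] F [-0.1 -0.7 -0.5] w 49.9 0.0
```

Emit:
send_rows(
  commands=[
    [0.43,0.024,0.021,0,0],
    [0.43,0.024,0.021,0,0],
    [0.43,0.024,0.021,0,0],
    [0.43,0.023,0.0215,0,0],
    [0.43,0,0,0.03,0],
    [0.43,0,0,0.03,0],
    [0.43,0,0,0.02,0],
    [0.43,0,0,0,0],
    [0.43,0,0,0,0],
  ],
)

```text
time_s: 3.35
eef_pos: [611.7, 152.3, 181.1]
tcp_rot: [-0.001, 0.623, 0.782, -0.001]
ft_force: [0.0, 0.0, 0.6]
gripper_width: 0.572
grasp_force: 0.0
```

```bash
python3 - <<'E'
from h import *
need(613.4,158.9,119,103.3)
im=capture("scene")[:,:,::-1]
cv2.imwrite("pics/s1.png",cv2.resize(im[130:350,300:480],(654,800))[:600] )
E
```

```text
t 3.35 pos [611.7 152.3 181.1] yaw 103.0 turn -0.3 t xyz [ 6.   3.2 62.1] j [ 0.19  0.17  1.22 -0.    1.76 -0.04] F [0.  0.  0.6] w 50.4 0.0
```

View pics/s1.png

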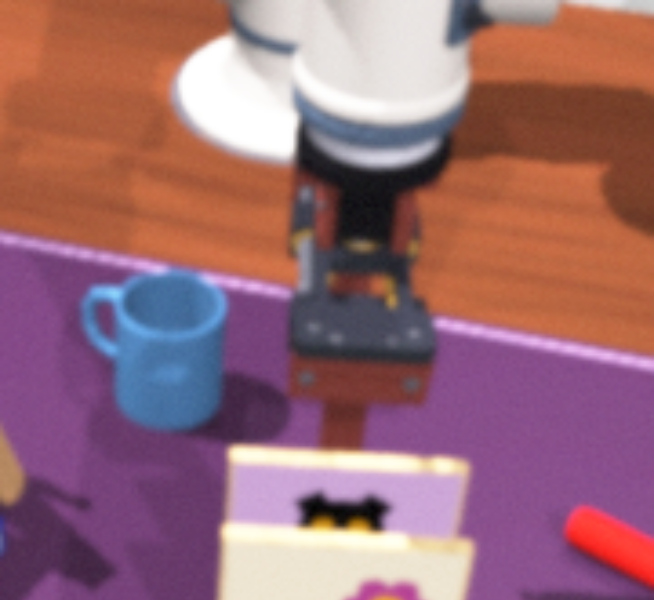

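The gripper sits over the middle of the cat panel, whose top edge is at crop rows 450-465. I'll make the final correction, descend and grip.

Emit:
send_rows(
  commands=[
    [0.43,0.006,0.003,0,-0.3],
    [0.43,0,0,0.02,0],
    [0.43,0,0,0.02,0],
    [0.43,0,0,0.02,0],
    [0.43,0,0,0.002,0],
    [0.43,0,0,0,0],
  ],
)

```text
time_s: 3.9
eef_pos: [614.0, 159.4, 121.0]
tcp_rot: [-0.0, 0.621, 0.784, -0.0]
ft_force: [-0.1, -0.3, 0.8]
gripper_width: 0.568
grasp_force: 0.0
```

```bash
python3 -c "
from h import *
need(613.4,158.9,119,103.3)"
```

```text
t 3.9 pos [614.  159.4 121. ] yaw 103.3 turn -0.0 t xyz [-0.3 -0.7  2. ] j [ 0.2   0.19  1.31  0.    1.65 -0.03] F [-0.1 -0.3  0.8] w 50.0 0.0
```

Emit:
send_rows(
  commands=[
    [1,0,0,0,0],
    [1,0,0,0,0],
    [1,0,0,0,0],
    [1,0,0,0,0],
    [1,0,0,0,0],
    [1,0,0,0,0],
  ],
  grip_force=15,
)

```text
time_s: 4.4
eef_pos: [614.2, 159.2, 121.1]
tcp_rot: [0.0, 0.621, 0.784, 0.0]
ft_force: [0.3, -0.8, 0.0]
gripper_width: 0.155
grasp_force: 0.0
```

Emit:
send_rows(
  commands=[
    [1,0,0,-0.01,0],
    [1,0,0,-0.015,0],
    [1,0,0,-0.02,0],
    [1,0,0,-0.025,0],
    [1,0,0,-0.025,0],
    [1,0,0,-0.025,0],
    [1,0,0,-0.025,0],
    [1,0,0,-0.025,0],
    [1,0,0,0,0],
  ],
)

```text
time_s: 5.15
eef_pos: [614.9, 159.4, 297.9]
tcp_rot: [0.003, 0.621, 0.784, 0.004]
ft_force: [0.4, -0.3, 0.2]
gripper_width: 0.088
grasp_force: 15.0
```

```bash
python3 - <<'E'
from h import *
need(590,-155,275,76)
im=capture("top")[:,:,::-1]; im2=capture("scene")[:,:,::-1]
a=cv2.resize(im[140:290,180:420],(640,400))
b=cv2.resize(im2[90:340,300:480],(144*2,400))
cv2.imwrite("pics/s2.png",np.hstack([a,b])[:, :930]);cv2.imwrite("pics/s2.png",cv2.resize(np.hstack([a,b]),(800,345)))
E
```

```text
t 5.15 pos [614.9 159.4 297.9] yaw 103.3 turn 27.3 t xyz [-311.1   51.9   22.9] j [ 0.2   0.21  0.96  0.    1.96 -0.03] F [ 0.4 -0.3  0.2] w 7.8 15.0
```

View pics/s2.png

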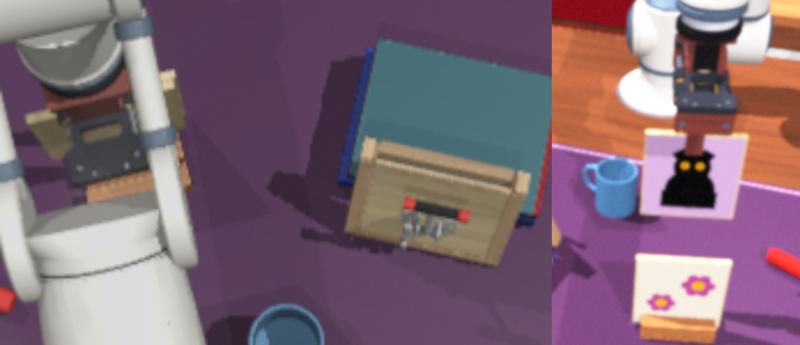

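The cat panel hangs straight in the gripper, cat facing away from the robot, with lower corners at crop (641,214) and (737,218). The flower is untouched. I'll find the panel's height in the grip from its front-face corners.

```bash
python3 - <<'E'
from h import *
p=read_state()["eef_pos"];t=np.radians(13.3);n=np.array([np.cos(t),np.sin(t),0]);u=np.array([-n[1],n[0],0])
for c in((648,130),(746,138),(641,214),(737,218)):
    o,d=ray("scene",(300+(c[0]-551.7)/1.379,90+c[1]/1.38))
    P=o+d*((p+4*n-o)@n)/(d@n); print(P.round(1),"lateral",((P-p)@u).round(1),"z-TCP",(P-p)[2].round(1))
E
```

```text
[632.4 100.8 326.9] lateral -61.0 z-TCP 35.2
[603.8 221.8 321.3] lateral 63.3 z-TCP 29.6
[632.8  99.  180.6] lateral -62.9 z-TCP -111.2
[601.7 230.6 183.4] lateral 72.3 z-TCP -108.3
```

Emit:
send_rows(
  commands=[
    [1,0,0,0,5.5],
    [1,0,0,0,5.5],
    [1,0,0,0,5.5],
    [1,0,0,0,5.5],
    [1,0,0,0,5.3],
    [1,0,0,0,0],
  ],
)

```text
time_s: 5.75
eef_pos: [613.6, 159.1, 287.7]
tcp_rot: [-0.001, 0.789, 0.614, -0.002]
ft_force: [-0.1, 0.1, -1.9]
gripper_width: 0.096
grasp_force: 15.0
```

```bash
python3 -c "
from h import *
need(589.7,-157.6,270,76)"
```

```text
t 5.75 pos [613.6 159.1 287.7] yaw 75.8 turn -0.2 t xyz [-313.1   53.4   17.7] j [ 0.2   0.22  0.98 -0.    1.95  0.45] F [-0.1  0.1 -1.9] w 8.4 15.0
```

Emit:
send_rows(
  commands=[
    [1,-0.015,0.003,0,-0.2],
    [1,-0.035,0.006,0,0],
    [1,-0.035,0.006,0,0],
    [1,-0.035,0.006,0,0],
    [1,-0.035,0.006,0,0],
    [1,-0.035,0.006,0,0],
    [1,-0.035,0.006,0,0],
    [1,-0.035,0.006,0,0],
    [1,-0.035,0.006,0,0],
    [1,-0.018,0.0035,0,0],
  ],
)

```text
time_s: 6.58
eef_pos: [590.9, -161.5, 288.4]
tcp_rot: [-0.001, 0.787, 0.617, -0.001]
ft_force: [0.6, -0.3, -1.1]
gripper_width: 0.091
grasp_force: 15.0
```

Emit:
send_rows(
  commands=[
    [1,0,0,0.01,0],
    [1,0,0,0,0],
    [1,0,0,0,0],
  ],
)

```text
time_s: 6.83
eef_pos: [591.7, -156.8, 278.4]
tcp_rot: [-0.002, 0.787, 0.618, -0.001]
ft_force: [-0.1, 0.7, -0.2]
gripper_width: 0.089
grasp_force: 15.0
```

```bash
python3 - <<'E'
from h import *
need(589.7,-157.6,270,76)
im2=capture("scene")[:,:,::-1]
cv2.imwrite("pics/s3.png",cv2.resize(im2[70:270,170:370],(600,600)))
E
```

```text
t 6.83 pos [ 591.7 -156.8  278.4] yaw 76.3 turn 0.3 t xyz [-1.2 -1.7  8.4] j [-0.31  0.15  1.07  0.    1.93 -0.08] F [-0.1  0.7 -0.2] w 7.8 15.0
```

View pics/s3.png

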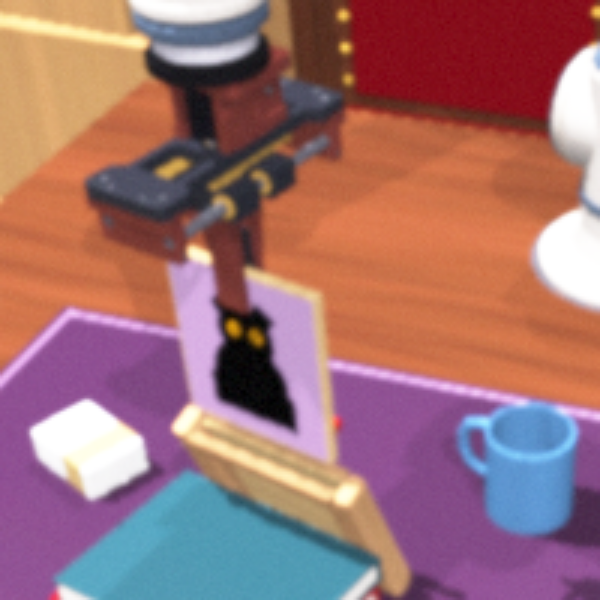

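The panel hangs just above and behind the slot, its lower right corner at crop (333,460) and the stile cap at (350,490). I'll check the lateral fit.

```bash
python3 - <<'E'
from h import *
p=np.array([591.7,-156.8,278.4]);t=np.radians(-13.7);n=np.array([np.cos(t),np.sin(t),0]);u=np.array([-n[1],n[0],0])
C=np.array([591.5,-156.5,147])
for c in((333,460),(323,293),(170,265)):
    o,d=ray("scene",(170+c[0]/3,70+c[1]/3)); P=o+d*((p+4*n-o)@n)/(d@n); print(P.round(1),"lat vs C",((P-C)@u).round(1),"z-TCP",(P-p)[2].round(1))
need(589.7,-157.6,270,76)
E
```

```text
[611.9 -90.8 171.2] lat vs C 68.7 z-TCP -107.2
[613.1 -86.  312.9] lat vs C 73.6 z-TCP 34.5
[ 581.1 -217.   290.4] lat vs C -61.3 z-TCP 12.0
t 6.88 pos [ 591.9 -156.4  279.3] yaw 76.3 turn 0.3 t xyz [-1.7 -1.9  9.3] j [-0.31  0.15  1.07  0.    1.93 -0.07] F [-0.   0.1 -1.3] w 8.3 15.0
```

Emit:
send_rows(
  commands=[
    [1,-0.0035,-0.002,0,0.3],
    [1,0,0,0.01,0],
    [1,0,0,0.008,0],
    [1,0,0,0.005,0],
    [1,0,0,0.003,0],
    [1,0,0,0,0],
  ],
)

```text
time_s: 7.38
eef_pos: [589.2, -159.9, 253.6]
tcp_rot: [-0.001, 0.788, 0.615, -0.0]
ft_force: [0.7, 1.4, -1.6]
gripper_width: 0.093
grasp_force: 15.0
```

Emit:
send_rows(
  commands=[
    [1,0,0,0.002,0],
    [1,0,0,0.002,0],
    [1,0,0,0,0],
  ],
)

```text
time_s: 7.63
eef_pos: [589.3, -160.5, 250.4]
tcp_rot: [-0.0, 0.789, 0.615, 0.0]
ft_force: [0.7, 1.9, 0.6]
gripper_width: 0.088
grasp_force: 15.0
```

```bash
python3 - <<'E'
from h import *
need(589.7,-157.6,249,76)
im2=capture("scene")[:,:,::-1]
cv2.imwrite("pics/s4.png",cv2.resize(im2[70:270,170:370],(600,600)))
E
```

```text
t 7.63 pos [ 589.3 -160.5  250.4] yaw 75.9 turn -0.1 t xyz [ 2.9 -0.3  1.4] j [-0.32  0.13  1.14  0.    1.87 -0.08] F [0.7 1.9 0.6] w 7.8 15.0
```

View pics/s4.png

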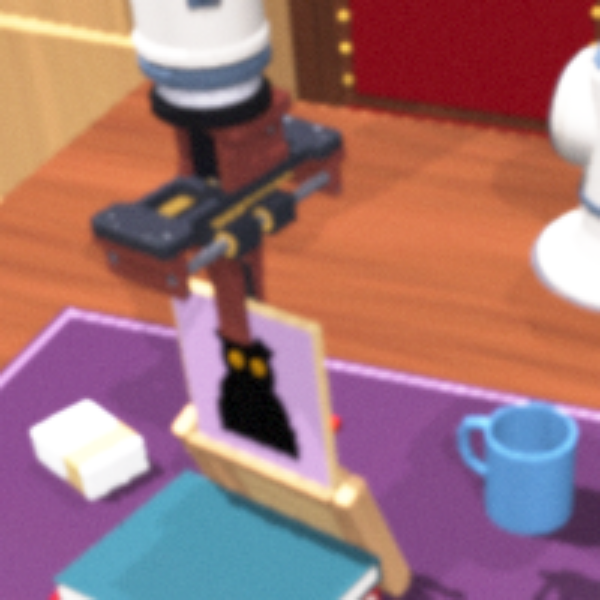

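The panel's lower edge, crop (200,435)-(335,487), is inside the slot mouth. A small sideways force shows contact on the -y side, so I'll ease over and lower until it seats.

Emit:
send_rows(
  commands=[
    [1,0.0015,0,0,0],
    [1,0,0,0.002,0],
    [1,0,0,0.002,0],
    [1,0,0,0,0],
  ],
)

```text
time_s: 8.02
eef_pos: [589.2, -159.6, 247.0]
tcp_rot: [0.0, 0.789, 0.615, -0.0]
ft_force: [-1.4, 0.9, 3.1]
gripper_width: 0.093
grasp_force: 15.0
```

Emit:
send_rows(
  commands=[
    [1,0,0,0.0015,0],
    [1,0,0,0.0015,0],
    [1,0,0,0,0],
  ],
)

```text
time_s: 8.27
eef_pos: [589.8, -159.5, 246.4]
tcp_rot: [0.002, 0.789, 0.615, 0.001]
ft_force: [-1.8, 0.8, 9.4]
gripper_width: 0.093
grasp_force: 15.1
```

Emit:
send_rows(
  commands=[
    [1,0,0,-0.002,0],
    [0.85,0,0.002,0,0],
    [0.75,0,0.004,0,0],
    [0.66,0,0.004,0,0],
    [0.66,0,0.004,0,0],
    [0.66,0,0.004,0,0],
    [0.66,0,0.004,0,0],
    [0.66,0,0.004,0,0],
    [0.66,0,0,0,0],
  ],
)

```text
time_s: 9.02
eef_pos: [615.5, -165.7, 245.1]
tcp_rot: [-0.0, 0.789, 0.615, -0.0]
ft_force: [-0.1, 0.0, 1.4]
gripper_width: 0.34
grasp_force: 0.0
```

```bash
python3 - <<'E'
from h import *
need(589.7,-157.6,249,76)
im2=capture("scene")[:,:,::-1]
cv2.imwrite("pics/s5.png",cv2.resize(im2[70:270,170:370],(600,600)))
E
```

```text
t 9.02 pos [ 615.5 -165.7  245.1] yaw 75.9 turn -0.1 t xyz [  1.7 -27.   -3.9] j [-0.32  0.2   1.07  0.    1.87 -0.07] F [-0.1  0.   1.4] w 30.0 0.0
```

View pics/s5.png

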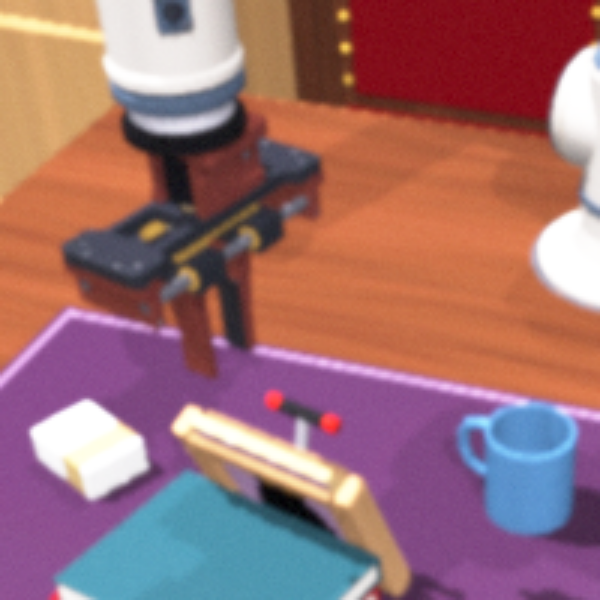

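The panel has dropped into the slot: cat visible in the window, caps at (187,420)/(350,488), and the red foot ends unmoved at (275,400)/(330,423). I'll press its top lightly with shut fingers to make sure it is home.

Emit:
send_rows(
  commands=[
    [1,0.003,-0.012,0,0],
    [1,0,-0.011,0,0],
    [1,0,0,0.02,0],
    [1,0,0,0.02,0],
    [1,0,0,0.02,0],
    [1,0,0,0.01,0],
    [1,0,0,0,0],
  ],
  grip_force=15,
)

```text
time_s: 9.65
eef_pos: [592.1, -156.6, 172.5]
tcp_rot: [-0.002, 0.789, 0.615, -0.001]
ft_force: [-0.4, -0.7, -0.8]
gripper_width: 0.003
grasp_force: 0.0
```

Emit:
send_rows(
  commands=[
    [1,0,0,0.004,0],
    [1,0,0,0.004,0],
    [1,0,0,0.004,0],
    [1,0,0,0,0],
  ],
)

```text
time_s: 9.98
eef_pos: [593.4, -157.1, 163.6]
tcp_rot: [0.0, 0.789, 0.615, 0.0]
ft_force: [0.3, 0.3, 0.5]
gripper_width: 0.009
grasp_force: 0.0
```

Emit:
send_rows(
  commands=[
    [1,0,0,0.0025,0],
    [1,0,0,0.0015,0],
    [1,0,0,0,0],
  ],
)

```text
time_s: 10.23
eef_pos: [593.3, -157.0, 159.5]
tcp_rot: [-0.0, 0.789, 0.615, -0.0]
ft_force: [-0.6, 0.5, 0.4]
gripper_width: 0.007
grasp_force: 0.0
```

Emit:
send_rows(
  commands=[
    [1,0,0,0.0015,0],
    [1,0,0,0.0015,0],
    [1,0,0,0,0],
  ],
)

```text
time_s: 10.48
eef_pos: [593.6, -157.1, 157.6]
tcp_rot: [0.001, 0.789, 0.615, 0.0]
ft_force: [-0.6, 0.1, 3.5]
gripper_width: 0.004
grasp_force: 1.4
```

Contact comes at 157.6 mm, the height expected with the panel home. Next, retract and go to the kickstand: open fingers, with the front finger between bar and board, off to one side of the rod.

Emit:
send_rows(
  commands=[
    [1,0,0,-0.015,0],
    [1,0,0,-0.03,0],
    [0,0,0,-0.01,0],
    [0,0.005,-0.02,0,0],
    [0,0.005,-0.02,0,0],
    [0,0.005,-0.02,0,0],
    [0,0.004,-0.02,0,0],
    [0,0,0,0,0],
    [0,0,0,0,0],
  ],
)

```text
time_s: 11.23
eef_pos: [520.3, -118.9, 212.0]
tcp_rot: [0.001, 0.789, 0.615, 0.0]
ft_force: [0.0, 0.5, -0.2]
gripper_width: 0.496
grasp_force: 0.0
```

```bash
python3 - <<'E'
from h import *
need(520.5,-119.1,145,76)
im=capture("scene")[:,:,::-1]
h=cv2.cvtColor(np.ascontiguousarray(im),cv2.COLOR_BGR2HSV); m=(((h[...,0]<8)|(h[...,0]>172))&(h[...,1]>150)&(h[...,2]>120)).astype(np.uint8)
k=np.zeros_like(m);k[190:225,245:300]=m[190:225,245:300]
n,_,st,c=cv2.connectedComponentsWithStats(k);print(c[1:],st[1:,4],"was 261.0,203.1 279.6,210.7")
E
```

```text
t 11.23 pos [ 520.3 -118.9  212. ] yaw 75.9 turn -0.1 t xyz [-0.1  0.2 67. ] j [-0.29 -0.09  1.43 -0.    1.8  -0.04] F [ 0.   0.5 -0.2] w 43.7 0.0
[[293.         190.        ]
 [260.96153846 203.30769231]
 [279.5        210.5       ]] [ 1 26 30] was 261.0,203.1 279.6,210.7
```

Emit:
send_rows(
  commands=[
    [0,0,0,0,0],
    [0,0,0,0,0],
    [0,0,0,0,0],
    [0,0,0,0,0],
    [0,0,0,0,0],
    [0,0,0,0,0],
  ],
)

```text
time_s: 11.78
eef_pos: [520.5, -119.2, 211.5]
tcp_rot: [-0.0, 0.789, 0.615, -0.0]
ft_force: [0.8, 0.3, 0.1]
gripper_width: 0.986
grasp_force: 0.0
```

Emit:
send_rows(
  commands=[
    [0,0,0,0.015,0],
    [0,0,0,0.015,0],
    [0,0,0,0.01,0],
    [0,0,0,0.01,0],
    [0,0,0,0.008,0],
    [0,0,0,0.008,0],
    [0,0,0,0,0],
  ],
)

```text
time_s: 12.37
eef_pos: [519.7, -118.9, 143.7]
tcp_rot: [-0.001, 0.789, 0.615, -0.001]
ft_force: [0.1, 0.7, -0.3]
gripper_width: 1.0
grasp_force: 0.0
```

```bash
python3 -c "
from h import *
need(520.5,-119.1,145,76)"
```

```text
t 12.37 pos [ 519.7 -118.9  143.7] yaw 75.9 turn -0.1 t xyz [-0.   0.8 -1.3] j [-0.29 -0.09  1.55 -0.    1.68 -0.04] F [ 0.1  0.7 -0.3] w 88.0 0.0
```

Emit:
send_rows(
  commands=[
    [0,0,-0.0035,0,0],
    [0,0,-0.0035,0,0],
    [0,0,-0.005,0,0],
    [0,0,-0.005,0,0],
    [0,0,-0.005,0.0005,0],
    [0,0,-0.005,0.0006,0],
    [0,0,-0.005,0.0011,0],
    [0,0,-0.005,0.0013,0],
    [0,0,-0.005,0.0016,0],
  ],
)

```text
time_s: 13.12
eef_pos: [479.1, -108.7, 140.4]
tcp_rot: [-0.0, 0.789, 0.615, -0.0]
ft_force: [-0.1, 0.7, 0.6]
gripper_width: 1.001
grasp_force: 0.0
```

Emit:
send_rows(
  commands=[
    [0,0,-0.005,0.002,0],
    [0,0,-0.005,0.0026,0],
    [0,0,-0.005,0.003,0],
    [0,0,-0.005,0.0035,0],
    [0,0,-0.005,0.004,0],
    [0,0,-0.005,0.0045,0],
    [0,0,-0.003,0.003,0],
    [0,0,0,0,0],
    [0,0,0,0,0],
    [0,0,0,0,0],
  ],
)

```text
time_s: 13.95
eef_pos: [447.8, -100.8, 118.1]
tcp_rot: [0.0, 0.789, 0.615, 0.0]
ft_force: [0.1, 0.7, -1.0]
gripper_width: 1.002
grasp_force: 0.0
```

```bash
python3 - <<'E'
from h import *
need(520.5,-119.1,145,76)
im=capture("scene")[:,:,::-1];cv2.imwrite("pics/raw6.png",im)
h=cv2.cvtColor(np.ascontiguousarray(im),cv2.COLOR_BGR2HSV); m=(((h[...,0]<8)|(h[...,0]>172))&(h[...,1]>150)&(h[...,2]>120)).astype(np.uint8)
k=np.zeros_like(m);k[170:255,235:320]=m[170:255,235:320]
n,_,st,c=cv2.connectedComponentsWithStats(k);print(c[1:],st[1:,4])
E
```

```text
t 13.95 pos [ 447.8 -100.8  118.1] yaw 75.9 turn -0.1 t xyz [ -0.2  74.9 -26.9] j [-0.3  -0.29  1.77 -0.    1.66 -0.05] F [ 0.1  0.7 -1. ] w 88.2 0.0
[[268.36363636 175.27272727]
 [319.         173.        ]
 [319.         177.        ]
 [236.         179.        ]
 [310.         178.5       ]
 [247.         181.        ]
 [275.75       184.92857143]
 [319.         182.5       ]
 [252.         182.        ]
 [303.5        183.5       ]
 [268.5        185.        ]
 [310.         185.        ]
 [284.         187.        ]
 [318.75       188.5       ]
 [297.6        189.8       ]
 [316.         190.        ]
 [304.5        192.        ]
 [319.         195.        ]
 [285.77272727 215.90909091]
 [302.56       222.92      ]] [11  1  3  1  2  1 28  6  1  2  2  1  1  4  5  1  2  1 22 25]
```

```bash
cat >> h.py <<'E'
def foot(a,th,C=np.array([591.5,-156.5,147.]),yaw=-14):
    y=np.radians(yaw);n=np.array([np.cos(y),np.sin(y),0]);u=np.array([-n[1],n[0],0])
    t=np.radians(th);fx=n*np.cos(t)-np.array([0,0,np.sin(t)]);fz=n*np.sin(t)+np.array([0,0,np.cos(t)])
    b=.287+a;P=C-24*fx-89*fz+81.3*(-np.sin(b)*fx+np.cos(b)*fz)
    return [proj("scene",P+s*28*u).round(1) for s in(-1,1)]
E
python3 - <<'E'
from h import *
for a in(0,.6,.85,1.2,1.84): print(a,foot(a,21))
E
```

```text
0 [array([261.7, 203. ]), array([280.9, 210.9])]
0.6 [array([274.4, 196.5]), array([293.2, 204. ])]
0.85 [array([278.8, 197.2]), array([297.5, 204.6])]
1.2 [array([283.5, 201.2]), array([301.9, 208.5])]
1.84 [array([286.4, 215.6]), array([304.2, 223. ])]
```

Foot ends at (285.8,215.9)/(302.6,222.9) match the kickstand at its stop (1.84) with the frame still on the books. Next I'll raise the arm and go astride the top rail.

Emit:
send_rows(
  commands=[
    [0.32,0,0,-0.02,0],
    [0.32,0,0,-0.035,0],
    [0.32,0,0,-0.035,0],
    [0.32,0,0,-0.01,0],
    [0.32,-0.005,0.025,0,0],
    [0.32,-0.005,0.035,0,0],
    [0.32,-0.005,0.035,0,0],
    [0.32,-0.0045,0.035,0,0],
    [0.32,0,0.02,0,0],
    [0.32,0,0,0,0],
  ],
)

```text
time_s: 14.83
eef_pos: [590.7, -157.3, 215.0]
tcp_rot: [-0.001, 0.789, 0.614, -0.001]
ft_force: [0.7, -1.0, -0.7]
gripper_width: 0.68
grasp_force: 0.0
```

Emit:
send_rows(
  commands=[
    [0.32,0,0,0,0],
    [0.32,0,0,0,0],
  ],
)

```text
time_s: 15.0
eef_pos: [587.9, -156.1, 217.8]
tcp_rot: [-0.0, 0.789, 0.615, -0.0]
ft_force: [0.1, -0.1, 0.5]
gripper_width: 0.678
grasp_force: 0.0
```

```bash
python3 - <<'E'
from h import *
need(588.6,-155.8,123,76)
im=capture("scene")[:,:,::-1]
cv2.imwrite("pics/s6.png",cv2.resize(im[90:270,180:340],(533,600)))
h=cv2.cvtColor(np.ascontiguousarray(im),cv2.COLOR_BGR2HSV); m=(((h[...,0]<8)|(h[...,0]>172))&(h[...,1]>150)&(h[...,2]>120)).astype(np.uint8)
k=np.zeros_like(m);k[195:255,245:320]=m[195:255,245:320]
n,_,st,c=cv2.connectedComponentsWithStats(k);print(c[1:],st[1:,4])
E
```

```text
t 15.0 pos [ 587.9 -156.1  217.8] yaw 75.9 turn -0.1 t xyz [ 0.5  0.6 94.8] j [-0.32  0.11  1.22 -0.    1.81 -0.07] F [ 0.1 -0.1  0.5] w 59.7 0.0
[[285.95       215.9       ]
 [302.66666667 222.875     ]] [20 24]
```

View pics/s6.png

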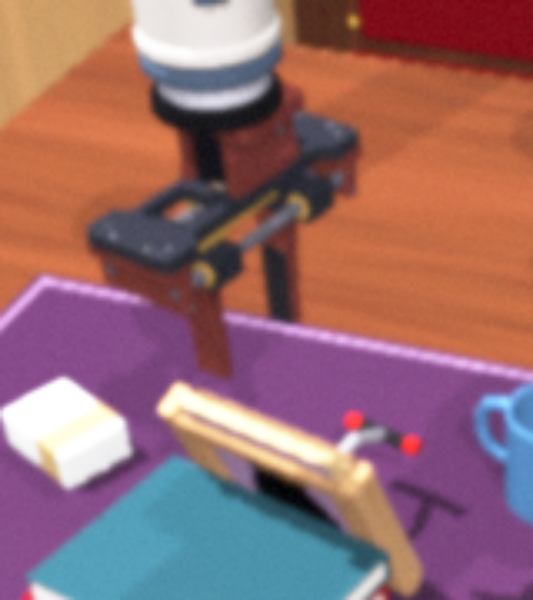

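The kickstand is down, with red ends at crop (353,420)/(410,443). The panel is home and the gripper is open above the top rail. Now I'll descend astride it.

Emit:
send_rows(
  commands=[
    [0.32,0,0,0.02,0],
    [0.32,0,0,0.02,0],
    [0.32,0,0,0.015,0],
    [0.32,0,0,0.012,0],
    [0.32,0,0,0.01,0],
    [0.32,0,0,0.01,0],
    [0.32,0,0,0.007,0],
    [0.32,0,0,0,0],
  ],
)

```text
time_s: 15.72
eef_pos: [587.7, -156.1, 122.4]
tcp_rot: [-0.001, 0.789, 0.615, -0.001]
ft_force: [-1.4, 0.2, -0.4]
gripper_width: 0.681
grasp_force: 0.0
```

Emit:
send_rows(
  commands=[
    [0.5,0,-0.002,0,0],
    [0.5,0,-0.003,0,0],
    [0.5,0,-0.003,0,0],
    [0.5,0,-0.003,0,0],
    [0.5,0,-0.003,0,0],
    [0.5,0,-0.003,0,0],
  ],
)

```text
time_s: 16.22
eef_pos: [571.8, -152.2, 124.5]
tcp_rot: [0.0, 0.789, 0.615, 0.0]
ft_force: [1.1, 0.4, 0.4]
gripper_width: 0.497
grasp_force: 0.3
```

Emit:
send_rows(
  commands=[
    [0.5,0,-0.003,0,0],
    [0.5,0,-0.003,0,0],
    [0.5,0,-0.003,0,0],
    [0.5,0,-0.003,0,0],
    [0.5,0,-0.003,0,0],
    [0.5,0,-0.003,0,0],
    [0.5,0,-0.003,0,0],
    [0.5,0,-0.003,0,0],
    [0.5,0,-0.003,0,0],
    [0.5,0,-0.003,0,0],
  ],
)

```text
time_s: 17.05
eef_pos: [542.4, -144.7, 123.9]
tcp_rot: [-0.0, 0.789, 0.615, -0.0]
ft_force: [0.9, 0.2, -0.0]
gripper_width: 0.498
grasp_force: 0.0
```

Emit:
send_rows(
  commands=[
    [0.5,0,-0.003,0,0],
    [0.5,0,-0.002,0,0],
    [0.6,0,0,0,0],
    [0.65,0,0,0,0],
    [0.68,0,0,0,0],
    [0.68,0,0,0,0],
  ],
)

```text
time_s: 17.55
eef_pos: [538.1, -143.6, 124.0]
tcp_rot: [0.0, 0.789, 0.615, 0.0]
ft_force: [-0.5, 0.3, 0.2]
gripper_width: 0.327
grasp_force: 0.2
```

```bash
python3 - <<'E'
from h import *
need(538.2,-143.2,123,76)
im=capture("scene")[:,:,::-1]
h=cv2.cvtColor(np.ascontiguousarray(im),cv2.COLOR_BGR2HSV); m=(((h[...,0]<8)|(h[...,0]>172))&(h[...,1]>150)&(h[...,2]>120)).astype(np.uint8)
k=np.zeros_like(m);k[195:260,245:330]=m[195:260,245:330]
n,_,st,c=cv2.connectedComponentsWithStats(k);print(c[1:],st[1:,4])
for th in(-4,0,4,8):
    t=np.radians(th); O=np.array([591.5,-156.5,12])-51.6*np.array([.97,-.242,0])-12*np.radians(21-th)*np.array([.97,-.242,0])
    C=O+144*(np.sin(t)*np.array([.97,-.242,0])+np.array([0,0,np.cos(t)])); print(th,foot(1.84,th,C),C.round(1))
E
```

```text
t 17.55 pos [ 538.1 -143.6  124. ] yaw 75.9 turn -0.1 t xyz [0.5 0.  1. ] j [-0.32 -0.02  1.52  0.    1.64 -0.08] F [-0.5  0.3  0.2] w 28.8 0.2
[[329.   197.  ]
 [307.35 230.  ]] [ 1 20]
-4 [array([291., 224.]), array([308.4, 231.2])] [ 526.6 -140.3  155.6]
0 [array([290.6, 222.4]), array([308. , 229.7])] [ 537.2 -142.9  156. ]
4 [array([290. , 220.9]), array([307.5, 228.2])] [ 547.7 -145.6  155.6]
8 [array([289.3, 219.5]), array([306.9, 226.8])] [ 558.2 -148.2  154.6]
```

Emit:
send_rows(
  commands=[
    [0.7,0,0,0,0],
    [0.72,0,0,0,0],
    [0.75,0,0,0,0],
    [1,0,0,0,0],
    [1,0,0,0,0],
    [1,0,0,0,0],
    [1,0,0,0,0],
    [1,0,0,0,0],
    [1,0,0,0,0],
    [1,0,0,0,0],
  ],
  grip_force=15,
)

```text
time_s: 18.43
eef_pos: [537.9, -143.6, 124.0]
tcp_rot: [0.0, 0.789, 0.615, 0.0]
ft_force: [0.4, 0.0, 1.4]
gripper_width: 0.3
grasp_force: 15.0
```

```bash
python3 - <<'E'
from h import *
need(538.2,-143.2,123,76)
im=capture("scene")[:,:,::-1]; top=capture("top")[:,:,::-1]
cv2.imwrite("pics/raw7.png",im)
def red(im,y0,y1,x0,x1):
    h=cv2.cvtColor(np.ascontiguousarray(im),cv2.COLOR_BGR2HSV); m=(((h[...,0]<8)|(h[...,0]>172))&(h[...,1]>150)&(h[...,2]>120)).astype(np.uint8)
    k=np.zeros_like(m);k[y0:y1,x0:x1]=m[y0:y1,x0:x1]
    n,_,st,c=cv2.connectedComponentsWithStats(k);print([(c[i].round(1),st[i,4]) for i in range(1,n) if st[i,4]>4])
red(im,205,260,245,330)
def foot_z():
    pass
for a in(1.7,1.84): print(a,foot(a,0,np.array([538,-143.2,156.])))
E
```

```text
t 18.43 pos [ 537.9 -143.6  124. ] yaw 75.9 turn -0.1 t xyz [0.5 0.2 1. ] j [-0.32 -0.02  1.52  0.    1.64 -0.08] F [0.4 0.  1.4] w 26.4 15.0
[(array([307.3, 229.8]), np.int32(19))]
1.7 [array([291.3, 218.5]), array([308.8, 225.8])]
1.84 [array([290.4, 222.5]), array([307.8, 229.8])]
```

Emit:
send_rows(
  commands=[
    [1,0,0,0,0],
    [1,0,0,0,0],
    [1,0,0,0,0],
    [1,0,0,0,0],
    [1,0,0,0,0],
  ],
  grip_force=40,
)

```text
time_s: 18.95
eef_pos: [538.0, -143.6, 124.0]
tcp_rot: [0.0, 0.789, 0.615, 0.0]
ft_force: [0.4, 0.7, 1.8]
gripper_width: 0.292
grasp_force: 40.0
```

```bash
python3 - <<'E'
from h import *
need(538.2,-143.2,123,76)
im=np.ascontiguousarray(capture("scene")[:,:,::-1])
# outline of oak right stile: fit its silhouette edges, compare with the model for several tilts
h=cv2.cvtColor(im,cv2.COLOR_BGR2HSV)
n=np.array([.970,-.242,0]);u=np.array([.242,.970,0])
for th in(-6,-3,0,3,6,9):
    t=np.radians(th);fx=n*np.cos(t)-np.array([0,0,np.sin(t)]);fz=n*np.sin(t)+np.array([0,0,np.cos(t)])
    O=np.array([538,-143.2,142.])-130*fz; O[2]=12
    print(th,[proj("scene",O+np.array(k)@np.array([fx,u,fz])).round(1) for k in((12,83.5,144),(-12,83.5,144),(12,83.5,0),(12,83.5,90),(12,-83.5,144))])
m=((h[...,0]>=8)&(h[...,0]<=24)&(h[...,1]>60)&(h[...,2]>110)).astype(np.uint8)
m[:150]=0;m[270:]=0;m[:,:215]=0;m[:,325:]=0
nl,l,st,c=cv2.connectedComponentsWithStats(m);i=1+st[1:,4].argmax();print(st[i])
for r in range(205,262,5):
    x=np.where(l[r]==i)[0]
    if len(x): print(r,x.min(),x.max(),end=" | ")
E
```

```text
t 18.95 pos [ 538.  -143.6  124. ] yaw 75.9 turn -0.1 t xyz [0.5 0.1 1. ] j [-0.32 -0.02  1.52  0.    1.64 -0.08] F [0.4 0.7 1.8] w 25.7 40.0
-6 [array([300. , 218.8]), array([306.2, 214. ]), array([299.1, 268.5]), array([299.6, 238.4]), array([242.3, 195.2])]
-3 [array([299.8, 219. ]), array([306. , 213.8]), array([300.7, 267. ]), array([300.2, 238. ]), array([242.1, 195.4])]
0 [array([299.6, 219.4]), array([305.8, 213.6]), array([302.3, 265.4]), array([300.7, 237.6]), array([241.9, 195.7])]
3 [array([299.5, 219.8]), array([305.6, 213.7]), array([304. , 263.9]), array([301.2, 237.4]), array([241.8, 196.1])]
6 [array([299.3, 220.4]), array([305.4, 213.8]), array([305.6, 262.5]), array([301.8, 237.2]), array([241.7, 196.7])]
9 [array([299.2, 221.1]), array([305.2, 214.2]), array([307.2, 261. ]), array([302.4, 237. ]), array([241.6, 197.4])]
[ 281  150   44   46 1226]
```

```bash
python3 - <<'E'
from h import *
im=np.ascontiguousarray(capture("scene")[:,:,::-1])
h=cv2.cvtColor(im,cv2.COLOR_BGR2HSV).astype(int)
B=im.astype(int); oak=(B[...,2]-B[...,0])  # R-B: oak strongly positive, mat negative
r=np.arange(216,268,3); xs=[]
for k in r:
    row=oak[k,285:325]; i=np.where(row>25)[0]; xs.append((285+i.min(),285+i.max()) if len(i) else None)
print(list(zip(r,xs)))
n=np.array([.970,-.242,0]);u=np.array([.242,.970,0])
for th in(-4,0,4,8):
    t=np.radians(th);fx=n*np.cos(t)-np.array([0,0,np.sin(t)]);fz=n*np.sin(t)+np.array([0,0,np.cos(t)])
    O=np.array([538,-143.2,142.])-130*fz; O[2]=12
    f=lambda x:np.array([proj("scene",O+np.array([x,83.5,z])@np.array([fx,u,fz])) for z in(144,100,50,10)])
    for x in(12,-12):
        q=f(x); print(th,x,np.interp(r,q[:,1],q[:,0]).round(1))
E
```

```text
[(np.int64(216), (np.int64(285), np.int64(306))), (np.int64(219), (np.int64(285), np.int64(306))), (np.int64(222), (np.int64(290), np.int64(306))), (np.int64(225), (np.int64(292), np.int64(306))), (np.int64(228), (np.int64(292), np.int64(310))), (np.int64(231), (np.int64(292), np.int64(310))), (np.int64(234), (np.int64(293), np.int64(307))), (np.int64(237), (np.int64(293), np.int64(307))), (np.int64(240), (np.int64(293), np.int64(307))), (np.int64(243), (np.int64(293), np.int64(307))), (np.int64(246), (np.int64(293), np.int64(307))), (np.int64(249), (np.int64(285), np.int64(307))), (np.int64(252), (np.int64(288), np.int64(307))), (np.int64(255), (np.int64(296), np.int64(307))), (np.int64(258), (np.int64(297), np.int64(308))), (np.int64(261), (np.int64(297), np.int64(308))), (np.int64(264), (np.int64(296), np.int64(307))), (np.int64(267), (np.int64(293), np.int64(304)))]
-4 12 [299.9 299.9 299.9 299.9 299.9 299.9 300.  300.  300.  300.  300.  300.1
 300.1 300.1 300.1 300.1 300.2 300.2]
-4 -12 [306.  306.  306.  306.  306.  306.  306.  305.9 305.9 305.9 305.9 305.9
 305.9 305.9 305.9 305.9 305.9 305.9]
0 12 [299.6 299.6 299.8 300.  300.1 300.3 300.5 300.7 300.8 301.  301.2 301.4
 301.5 301.7 301.9 302.1 302.2 302.2]
0 -12 [305.9 306.  306.2 306.3 306.5 306.6 306.7 306.9 307.  307.2 307.3 307.4
 307.6 307.7 307.8 307.8 307.8 307.8]
4 12 [299.4 299.4 299.6 300.  300.3 300.7 301.  301.4 301.7 302.1 302.4 302.8
 303.2 303.5 303.9 304.2 304.2 304.2]
4 -12 [305.7 306.1 306.4 306.7 307.  307.3 307.6 307.9 308.2 308.5 308.8 309.2
 309.5 309.7 309.7 309.7 309.7 309.7]
8 12 [299.2 299.2 299.4 300.  300.5 301.1 301.6 302.2 302.7 303.3 303.8 304.3
 304.9 305.4 306.  306.2 306.2 306.2]
8 -12 [305.6 306.1 306.6 307.1 307.6 308.1 308.6 309.1 309.6 310.1 310.5 311.
 311.5 311.6 311.6 311.6 311.6 311.6]
```

Emit:
send_rows(
  commands=[
    [1,0,0,0,0],
    [1,0,0,0,0],
    [1,0,0,0,0],
    [1,0,0,0,0],
  ],
)

```text
time_s: 19.38
eef_pos: [537.9, -143.6, 124.0]
tcp_rot: [0.0, 0.789, 0.615, 0.0]
ft_force: [-0.1, 0.0, 1.1]
gripper_width: 0.288
grasp_force: 40.0
```

```bash
python3 -c "
from h import *
need(538.2,-143.2,123,76)
print(hand_in())"
```

```text
t 19.38 pos [ 537.9 -143.6  124. ] yaw 75.9 turn -0.1 t xyz [0.5 0.1 1. ] j [-0.32 -0.02  1.52 -0.    1.64 -0.08] F [-0.1  0.   1.1] w 25.3 40.0
the job is handed in; nothing more can be done
None
```

I handed the job in at 19.4 s, though no verdict came back: the cat picture is home in the frame, the kickstand is down at its stop, and the gripper holds the top rail at 40 N with the frame upright to within about 2° by the camera, standing on its bottom rail off the books.

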